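# Pack out the short block in a dry block heater and hold it against the probe wall

### The job

The short tube block is loose in its well of the block heater: slide it up against the probe wall (the well's end next to the display panel), then slide the spacer plate all the way down into the gap this leaves behind it; the other gaps are too narrow for the plate. Finish with the spacer plate in your grip, pressing it firmly against the short block so that the block is kept flush with the probe wall, and do not let go: I will tighten the clamp screw while you hold. Leave the long block and everything else on the desk where they are.

Things in the scene. Friction and masses are not known exactly. Their poses are not given: they have to be found in the camera images.
- heater: White two-well block heater, 260 x 200 x 86 mm, fixed. Origin: centre of underside; +x to the sloping display panel, -x to the two clamp thumbscrews (heads stick out 17 mm). Two open wells centred at y = +40 and -40 mm, each from x = -100 to x = -6 mm (face of the probe wall), 64 mm wide, floor at z = 40, deck round them at z = 86. One block in each well; which in which varies.
- probe_wall: Bare aluminium plate closing the panel-side end of both wells, part of the heater. Origin and axes are the heater's; the face the block is to touch lies at x = -6 mm, square to x. It reaches 1 mm above the deck.
- short_block_knob (a point): Centre of the round lifting knob (18 mm diameter, 20 high, on a 12 mm stem) in the middle of the short aluminium tube block (four large holes): 66 mm along heater x, 60 along y, 50 high, about 0.4 kg. Top face 24 mm below this point, underside 74. It starts loose, 10 to 18 mm free at each end; it slides with its weight taken up a little, but binds if pressed down. Flush with the probe wall, this point is at heater x = -39 mm.
- long_block_knob (a point): Centre of an equal lifting knob in the middle of the long aluminium tube block (eight small holes): 84 mm along heater x, 60 along y, 50 high, in the other well. Leave it alone.
- spacer_tab (a point): Centre of the lifting tab, 14 mm (x) x 34 (y) x 36 high, on top of the aluminium spacer plate: 22 mm thick (x), 58 wide (y), 50 high, about 0.18 kg. It stands upright on the desk left or right of the heater, any way turned; a half turn makes no difference. Underside 68 mm below this point, top 18 above. It enters the well thickness along heater x; fully down, this point is 108 mm above the desk.
- spacer: The same spacer plate; origin at the centre of its underside, x through its thickness, y along its width, z up.
- short_block: The short tube block; origin at the centre of its underside.
- slide_box: Bystander: closed grey and white slide box, 87 x 100 x 34 mm, beside the heater. Origin under its centre.
- tube_rack: Bystander: white rack of capped tubes, 75 x 165 x 76 mm. Origin under its centre.
- reagent_bottle: Bystander: white bottle, 52 mm diameter, 115 mm high. Origin under its centre.
- specimen_jar: Bystander: clear jar with a yellow lid, 58 mm diameter, 62 mm high. Origin under its centre.
- timer: Bystander: white lab timer lying flat, 62 x 62 x 22 mm. Origin under its centre.
- marker: Bystander: marker pen lying flat, 143 mm long, 13 mm thick. Origin under the middle of its white barrel.

How it is judged (in metres and radians):
At the end, for the whole second after the job is handed in: For the last second: short block upright on its well floor, within 3 mm of the probe wall, pressing it over 2 N; spacer behind it in that well, within 4 mm of fully down, upright to 0.1 rad, pressing the block over 2 N; fingers holding the spacer (over 2 N); both at rest (x of short_block_knob in the frame of heater above -0.042 m and z of short_block_knob in the frame of heater below 0.118 m and angle between short_block's own z axis and vertical below 0.06 rad and z of spacer_tab in the frame of heater below 0.112 m and x of spacer_tab in the frame of heater below -0.07 m and angle between spacer's own z axis and vertical below 0.1 rad and horizontal distance between spacer_tab and short_block_knob below 0.052 m and contact force between short_block and probe_wall above 2 N and contact force between spacer and short_block above 2 N and contact force between the fingers and spacer above 2 N and linear speed of each of spacer, short_block below 0.02 m/s); the arm keeps its last pose, push and grip.
It fails at once if the long block is shifted (more than 10 mm) or lifted (distance of long_block_knob from where it was at the start of the episode above 0.01 m).
It fails at once if a bystander on the desk is pushed aside (more than 30 mm) (distance of any of slide_box, tube_rack, reagent_bottle, specimen_jar, timer, marker from where it was at the start of the episode above 0.03 m).
It also fails if it takes over 64 s, if anything falls off the work surface, if the arm or the gripper's body presses on something with over 40 N, if the wrist force passes 120 N, or if a joint passes its speed limit or range.

### The arm

A 6-joint arm with a two-finger parallel gripper is mounted at the origin on the work surface. World frame = base frame: x ahead of the robot, y to its left, z up, the work surface at z = 0. Lengths are in mm, angles in rad, forces in N, time in s.
With the tool pointing down it reaches from about 350 to 775 mm from the base axis. Payload 5.5 kg.
Tool frame: the origin (TCP) lies on the centre line of the jaws, within the pads' length; the fingertips stand 11 mm ahead of it and the grasp point (between the pads) lies 8 mm behind it (env.tcp_to_tips is the distance from the TCP to the fingertips, in mm); z points along the fingers, x is the direction in which the jaws open and shut, and the axes are right-handed (so a half turn about z gives the same grasp; the last joint's range is limited). The gripper opens to 85 mm and grips with 20 to 120 N. Pads are 22 mm wide; open, the fingers measure 114 mm over their backs; the gripper's body (76 mm by 85 mm) begins 54 mm behind the grasp point. The pads swing forward as they close: fully open they stand 13 mm farther back than shut.
Start: joints at [-1.32, 0.313, 0.046, 1.304, 0, 1.431], TCP at [219.033, -531.691, 242.323] pointing down, gripper open.
Joint ranges: [-2.76, 2.76], [-0.86, 1.69], [-1.03, 1.26], [-2.2, 2.34], [-1.47, 1.5], [-3.14, 3.14]. Speed limits (rad/s): [2.57, 2.57, 3.14, 3.14, 3.14, 3.14].

### API

Orientations are given as a rotation vector (axis times angle).
In Python, from workcell import env gives the robot as it stands.
- The arm moves only by the shell command python3 -m inch 'ROWS'. ROWS is JSON, a list of rows, each a list of 3 entries, a list of its own where there are three numbers: the shift along the tool's x, y, z in units of 40 mm (1.0 is 40 mm), then the turn, a rotation vector about the tool's x, y, z in units of 6 degrees (1.0 is 6 degrees), then the finger opening in mm, from 0 to 85.4. In form: [[[tx, ty, tz], [wx, wy, wz], gripper], ...]. A call has exactly 8 rows; each row is the pose to reach, as a shift and turn from the pose commanded when the call began, along the tool's axes at that moment; what a row does not reach only later rows make up. A row lasts 1/12 s, in which the tool goes at most 41.7 mm and 7.16 degrees, less where a joint would pass 70% of its speed; a pose out of reach is approached as far as the arm can. A call with a gripper value outside its range is refused whole. The fingers move at their own pace and stop on an object; the grip force is fixed at half the most. Time passes only in rows, so rows that repeat a pose let the fingers close, or fill a call up. It gives the time, the measured TCP pose, the force and the opening at its end, in the units of the state.
- env.state(): the state, without advancing time (a new reading comes with each control period).
- env.camera(name): name is "scene" or "top"; returns the picture (384x512x3 uint8, blue, green, red); there is no depth.
- env.calibration(name): a dict with "fx", "fy", "cx", "cy" (pixels), "rvec" (rotation vector, rad) and "tvec" (3), from world to camera coordinates, as OpenCV has them. Camera axes: x right, y down, z forward; pixel columns grow to the right and rows downward; lengths in mm; the calibration is good to about 2 mm. A picture is of the moment at which its call begins. calibration takes no time and is no camera call.
- env.sign_off(): hands the job in, once; it reports no verdict.
The state is a dict: "time": time; "q": joint angles; "dq": joint speeds; "tau": joint torques, N m; "eef_pos": TCP position; "tcp_rot": TCP orientation; "contact_force": force on the tool from outside, world axes, zero at the start; "wrist_torque": the same for the moment, N m; "grip_width": finger opening in mm.
Only numpy, scipy, OpenCV 4.12 (cv2) and the standard library are available. Lean on these libraries where they do the work, as an engineer would, in place of code of your own. Each camera call takes 0.05 s, during which the arm holds its last target.

## Working session

There is one attempt and no reset: what is moved stays moved. The work goes in short steps, Python scripts to look and compute and a shell command to move; the robot and the scene stay as the last step left them, time stands still between calls to the robot, and variables do not carry over. Pictures are saved under pics/ and viewed, and the job is handed in when it is done.

```bash
ls; mkdir -p pics
python3 - <<'E'
from workcell import env
import cv2
print(env.state())
for n in("scene","top"):
    cv2.imwrite(f"pics/{n}0.png",env.camera(n)); print(n,env.calibration(n))
print(env.tcp_to_tips)
E
```

```text
pics
{'time': 0.0, 'q': array([-1.31958431e+00,  3.14040357e-01,  4.49565429e-02,  1.30357738e+00,
       -8.76424925e-07,  1.43116740e+00]), 'dq': array([ 2.65436171e-07, -8.32258771e-05,  1.09733770e-03,  1.03887597e-03,
       -2.67543355e-04, -2.05451338e-05]), 'tau': array([-9.53018025e-04, -4.80625784e+01,  2.98532850e+01,  1.92800938e-02,
       -1.55814942e-04, -3.33930046e-06]), 'eef_pos': array([ 218.90747503, -531.16754233,  241.37693419]), 'tcp_rot': array([-2.60948310e+00,  1.74710983e+00,  2.18367608e-03]), 'contact_force': array([ 0.05125727, -0.27194135, -0.02120458]), 'wrist_torque': array([0.01013492, 0.0281233 , 0.01443903]), 'grip_width': 85.24787983494679}
scene {'fx': 434.92344811184046, 'fy': 434.92344811184046, 'cx': 254.29302507929847, 'cy': 196.72282428341643, 'rvec': array([ 1.76780546,  1.56438309, -0.78889904]), 'tvec': array([ -48.39053017, -255.1669334 , 1814.55914313])}
top {'fx': 404.64927409264044, 'fy': 404.64927409264044, 'cx': 256.02660667283357, 'cy': 193.45951068622034, 'rvec': array([ 2.1676159 , -2.19712389,  0.08251686]), 'tvec': array([   5.63098417,  539.27747383, 1023.6305493 ])}
11.0
```

View pics/scene0.png

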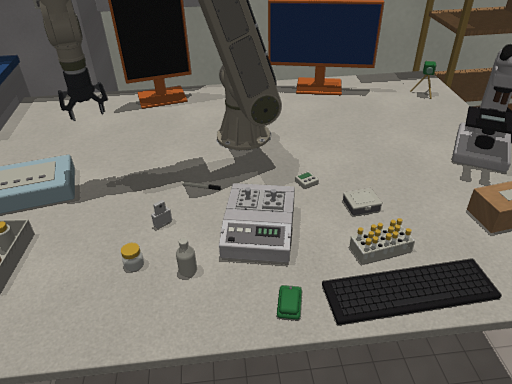

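View pics/top0.png

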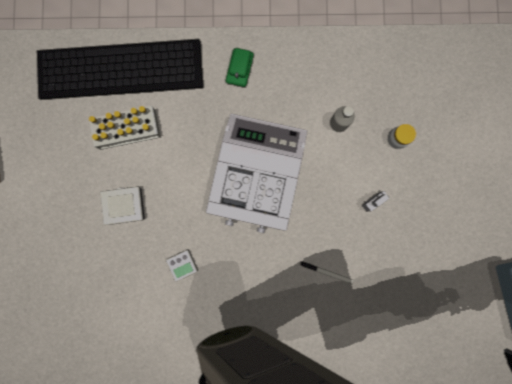

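Run:
```python
import cv2
a=cv2.imread('pics/top0.png'); cv2.imwrite('pics/top0b.png',cv2.resize(a[90:330,110:430],None,fx=2.5,fy=2.5,interpolation=cv2.INTER_CUBIC))
```

```text
(no output)
```

View pics/top0b.png

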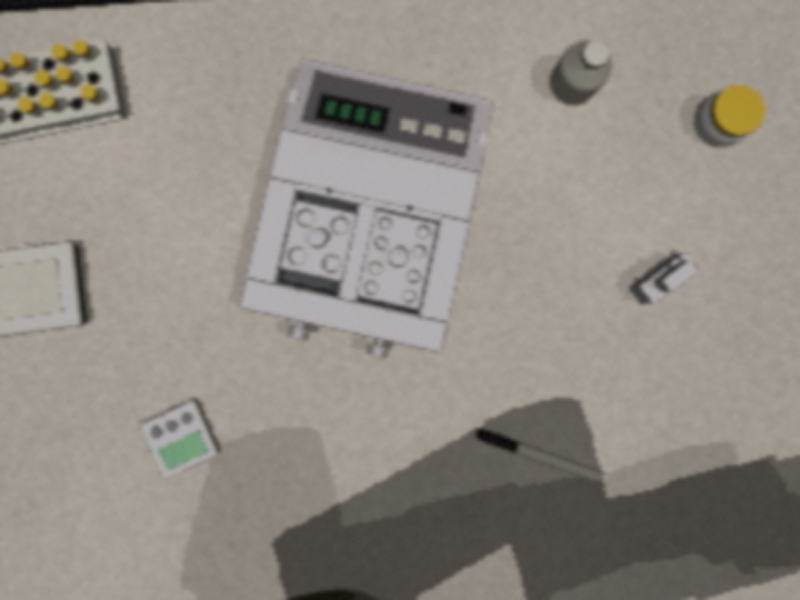

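The top view shows the heater with its display facing away from the robot. The short block is in the left well, knob at about (237,185). The long block is in the right well, knob at about (269,193). The spacer is on the desk to the right, at about (374,201).

```bash
cat > h.py <<'E'
import numpy as np, cv2
from workcell import env
def ray(n,uv):
    c=env.calibration(n);R=cv2.Rodrigues(c['rvec'])[0];t=c['tvec']
    d=R.T@np.array([(uv[0]-c['cx'])/c['fx'],(uv[1]-c['cy'])/c['fy'],1.])
    return -R.T@t,d/np.linalg.norm(d)
def onz(n,uv,z):
    o,d=ray(n,uv);return o+d*(z-o[2])/d[2]
def tri(uvs,uvt):
    a,d=ray('scene',uvs);b,e=ray('top',uvt)
    s=np.linalg.lstsq(np.c_[d,-e],b-a,rcond=None)[0]
    p,q=a+d*s[0],b+e*s[1];return (p+q)/2,np.linalg.norm(p-q)
def proj(n,P):
    c=env.calibration(n);K=np.array([[c['fx'],0,c['cx']],[0,c['fy'],c['cy']],[0,0,1]])
    return cv2.projectPoints(np.array(P,float).reshape(-1,3),c['rvec'],c['tvec'],K,None)[0].reshape(-1,2)
def crop(src,x0,y0,w,h,f,out):
    cv2.imwrite(out,cv2.resize(src[y0:y0+h,x0:x0+w],None,fx=f,fy=f,interpolation=cv2.INTER_CUBIC))
E
python3 - <<'E'
from h import *
a=cv2.imread('pics/top0.png');s=cv2.imread('pics/scene0.png')
crop(a,200,105,115,130,4.5,'pics/c1.png')
crop(a,350,180,50,40,12,'pics/c2.png')
crop(s,140,190,45,45,12,'pics/c3.png')
crop(s,210,175,100,90,6,'pics/c4.png')
E
```

```text
(no output)
```

View pics/c1.png

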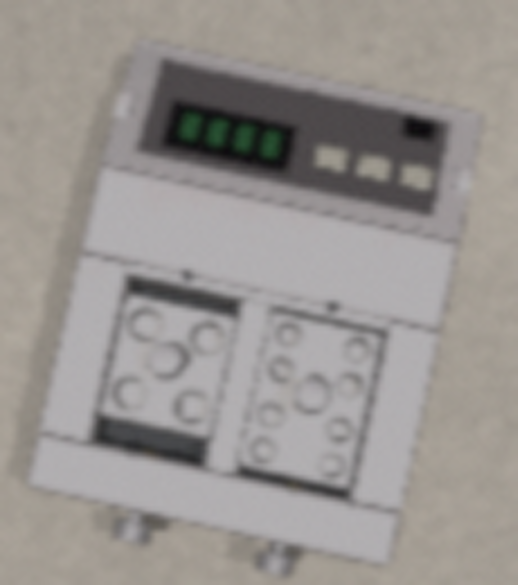

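View pics/c2.png

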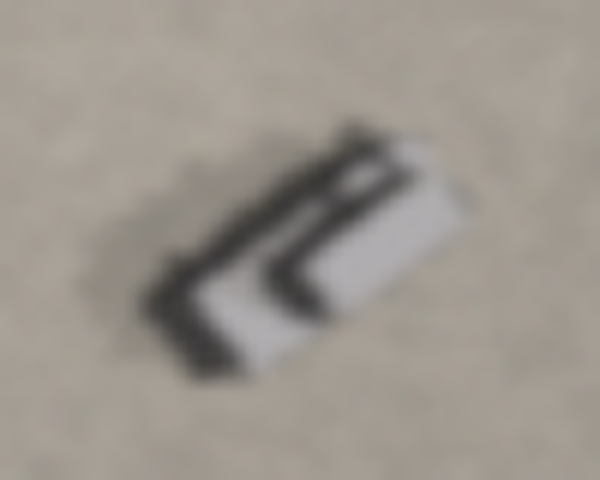

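View pics/c3.png

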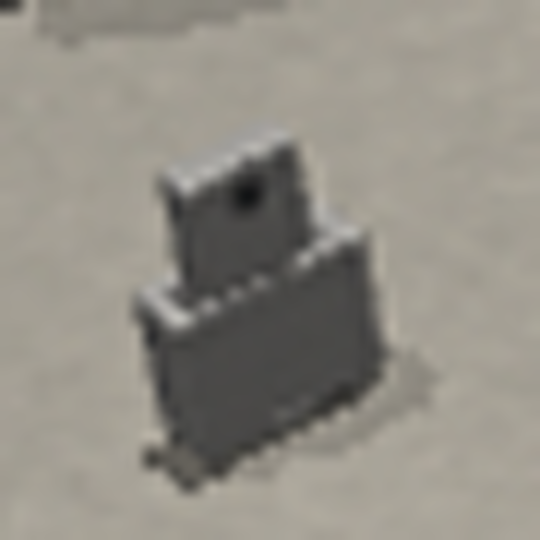

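View pics/c4.png

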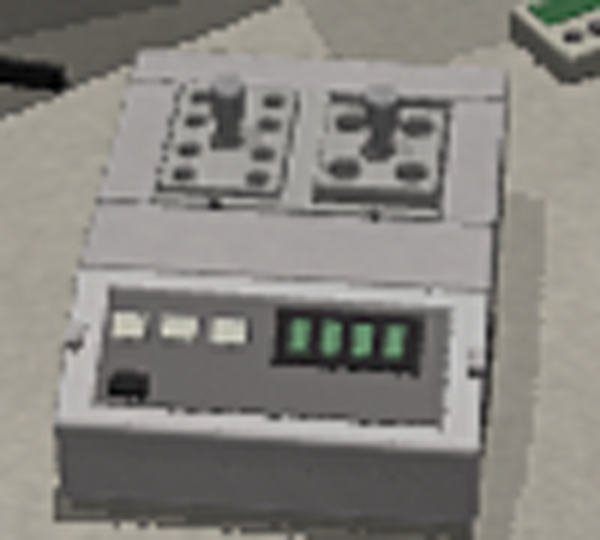

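Run:
```python
from h import *
def up(U,f,x0,y0): return ((U[0]+.5)/f-.5+x0,(U[1]+.5)/f-.5+y0)
px=[(127,276),(241,300),(94,438),(205,463),(270,308),(386,330),(349,497),(30,487),(389,562)]
lc=np.array([(-6,72),(-6,8),(-100,72),(-100,8),(-6,-8),(-6,-72),(-100,-72),(-130,100),(-130,-100)],float)
W=np.array([onz('top',up(p,4.5,200,105),86)[:2] for p in px])
A=lc-lc.mean(0);B=W-W.mean(0)
th=np.arctan2((A[:,0]*B[:,1]-A[:,1]*B[:,0]).sum(),(A*B).sum())
R=np.array([[np.cos(th),-np.sin(th)],[np.sin(th),np.cos(th)]])
o=W.mean(0)-R@lc.mean(0)
print('heater',o,th); print(np.round(W-(lc@R.T+o),1))
# short knob top z=124 centre(114+10)
for n,p,f,x0,y0 in(('top',(170,357),4.5,200,105),('scene',(382,95),6,210,175)):
    for z in (124,):
        w=onz(n,up(p,f,x0,y0),z);print('knob',n,w,R.T@(w[:2]-o))
print(tri(up((382,95),6,210,175),up((170,357),4.5,200,105)))
# spacer tab top z=86
T=[up(p,12,350,180) for p in((300,275),(415,165),(462,212),(330,322))]
for p in T: print('tabtop',onz('top',p,86))
S=[up(p,12,140,190) for p in((165,180),(180,197),(297,150),(280,132))]
for p in S: print('tabtop scene',onz('scene',p,86))
E=[up(p,12,350,180) for p in((193,290),(245,375))]
for p in E: print('body top left end',onz('top',p,50))
for p in [(140,305),(180,330),(368,240)]: print('body scene',onz('scene',up(p,12,140,190),50))
```

```text
heater [594.00991826  -5.29786988] -0.22408957142192057
[[-1.8 -0.3]
 [-1.5  0.7]
 [ 2.4 -2.7]
 [ 2.4  0.3]
 [-2.5  0.7]
 [-1.1  0.8]
 [ 1.   1.4]
 [-0.4 -2.3]
 [ 1.5  1.3]]
knob top [554.22316347  41.43340496 124.        ] [-49.17652694  36.72148014]
knob scene [555.46272486  46.80729637 124.        ] [-49.16213817  42.23646103]
(array([554.58836888,  44.18151472, 123.39916367]), np.float64(5.466383425446364))
tabtop [ 508.6598913  -287.34857527   86.        ]
tabtop [ 530.52382821 -311.29919259   86.        ]
tabtop [ 520.91074991 -320.40048525   86.        ]
tabtop [ 499.12561638 -293.03726487   86.        ]
tabtop scene [ 525.21749271 -317.76757824   86.        ]
tabtop scene [ 532.71995508 -313.48211358   86.        ]
tabtop scene [ 517.48402547 -284.93237154   86.        ]
tabtop scene [ 509.34408513 -289.67709181   86.        ]
body top left end [ 507.62802579 -275.48113693   50.        ]
body top left end [ 489.77360063 -285.7007722    50.        ]
body scene [ 530.2436677  -329.64906075   50.        ]
body scene [ 541.72534333 -318.67555013   50.        ]
body scene [ 511.74881603 -272.19581199   50.        ]
```

Run:
```python
from h import *
def up(U,f,x0,y0): return ((U[0]+.5)/f-.5+x0,(U[1]+.5)/f-.5+y0)
px=[(441,217),(312,202),(450,102),(328,92),(287,197),(157,187),(300,92),(180,80),(506,70),(140,52)]
lc=np.array([(-6,72),(-6,8),(-100,72),(-100,8),(-6,-8),(-6,-72),(-100,-8),(-100,-72),(-130,100),(-130,-100)],float)
W=np.array([onz('scene',up(p,6,210,175),86)[:2] for p in px])
A=lc-lc.mean(0);B=W-W.mean(0)
th=np.arctan2((A[:,0]*B[:,1]-A[:,1]*B[:,0]).sum(),(A*B).sum())
R=np.array([[np.cos(th),-np.sin(th)],[np.sin(th),np.cos(th)]])
o=W.mean(0)-R@lc.mean(0)
print('heater',o,th); print(np.round(W-(lc@R.T+o),1))
for p,z in (((382,95),124),((228,85),124)):
    w=onz('scene',up(p,6,210,175),z);print(w,R.T@(w[:2]-o))
s=env.state(); print(cv2.Rodrigues(s['tcp_rot'])[0].round(4))
# overlay check on both at a mid estimate
def draw(o,th,sp,sth,tag):
  for n,(x0,y0,w,h) in dict(top=(195,100,210,140),scene=(140,170,170,110)).items():
    im=cv2.imread(f'pics/{n}0.png')[y0:y0+h,x0:x0+w]; f=3.8 if n=='top' else 4.5
    im=cv2.resize(im,None,fx=f,fy=f,interpolation=cv2.INTER_CUBIC)
    def poly(P,c):
        q=(proj(n,P)-[x0,y0]+.5)*f-.5; cv2.polylines(im,[np.round(q*16).astype(np.int32)],True,c,1,cv2.LINE_AA,4)
    def rect(o,th,xa,xb,ya,yb,z):
        C,S=np.cos(th),np.sin(th); return [(o[0]+C*x-S*y,o[1]+S*x+C*y,z) for x,y in((xa,ya),(xb,ya),(xb,yb),(xa,yb))]
    for y in(40,-40): poly(rect(o,th,-100,-6,y-32,y+32,86),(0,0,255))
    poly(rect(sp,sth,-7,7,-17,17,86),(0,0,255)); poly(rect(sp,sth,-11,11,-29,29,50),(0,200,0)); poly(rect(sp,sth,-11,11,-29,29,0),(255,0,0))
    cv2.imwrite(f'pics/ov_{tag}_{n}.png',im)
draw((595,-4),-.23,(518,-302.5),np.radians(35),'a')
```

```text
heater [594.31799744  -3.11919327] -0.24202943284713777
[[ 2.9  0.4]
 [-2.1  0.9]
 [ 2.2 -2.3]
 [ 0.  -2.1]
 [-3.9  4.5]
 [-5.4  2.8]
 [ 1.8 -1.1]
 [-2.2 -0.7]
 [ 1.1 -2.7]
 [ 5.5  0.1]]
[555.46272486  46.80729637 124.        ] [-49.68883179  39.15873556]
[536.33835529 -28.74253087 124.        ] [-50.1485103  -38.77268688]
[[ 3.809e-01 -9.246e-01 -4.000e-04]
 [-9.246e-01 -3.809e-01  1.500e-03]
 [-1.600e-03 -2.000e-04 -1.000e+00]]
```

View pics/ov_a_top.png

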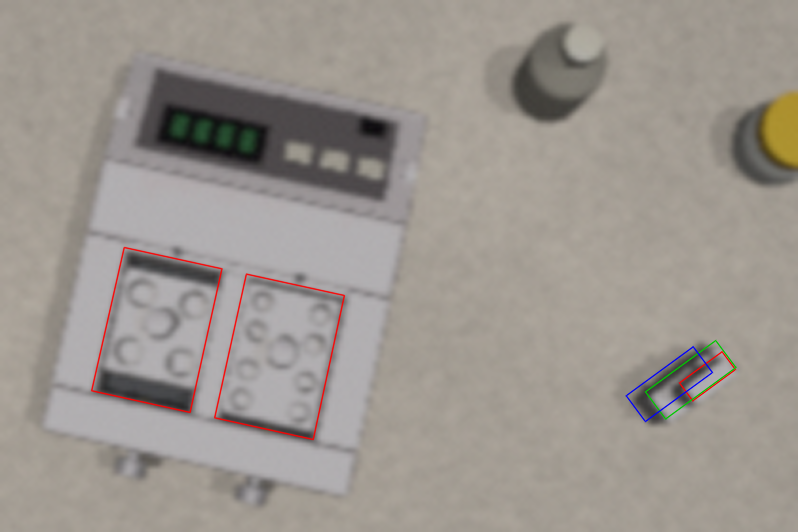

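View pics/ov_a_scene.png

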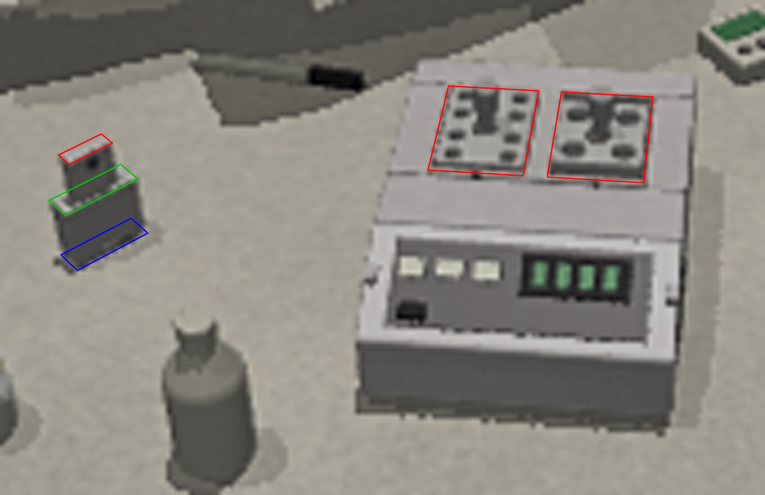

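```bash
cat >> h.py <<'E'
H=np.array([594.5,-4.5]);TH=-0.23
def hw(x,y,H=H,TH=TH):
    return H+np.array([[np.cos(TH),-np.sin(TH)],[np.sin(TH),np.cos(TH)]])@[x,y]
def go(P,yaw):
    """shift (40mm units) & turn (6deg units) to TCP P, tool x at world yaw(deg), pointing down"""
    s=env.state();R=cv2.Rodrigues(s['tcp_rot'])[0]
    y=np.radians(yaw);x=np.array([np.cos(y),np.sin(y),0]);z=np.array([0,0,-1.])
    G=np.c_[x,np.cross(z,x),z]
    print('t',round(s['time'],2),'pos',s['eef_pos'].round(1),'shift',(R.T@(np.array(P)-s['eef_pos'])/40).round(3),'turn',(np.degrees(cv2.Rodrigues(R.T@G)[0].ravel())/6).round(3),'F',s['contact_force'].round(1),'w',round(s['grip_width'],1),'q',s['q'].round(2))
E
python3 - <<'E'
from h import *
k=hw(-49.5,39.5);print(k)
go([*k,200],90+np.degrees(TH))
E
```

```text
[555.30862563  45.24471002]
t 0.1 pos [ 218.9 -531.2  241.5] shift [-10.121 -13.266   1.056] turn [-2.0000e-02  4.0000e-03 -2.4072e+01] F [0.3 0.3 1.1] w 85.1 q [-1.32  0.31  0.05  1.3  -0.    1.43]
```

```bash
python3 -m inch '[[[-0.6,-0.8,0],[0,0,-1],85],[[-1.2,-1.6,0],[0,0,-2],85],[[-1.8,-2.4,0],[0,0,-3],85],[[-2.4,-3.2,0],[0,0,-4],85],[[-3,-4,0],[0,0,-5],85],[[-3.6,-4.8,0],[0,0,-6],85],[[-4.2,-5.6,0],[0,0,-7],85],[[-4.8,-6.4,0],[0,0,-8],85]]'
python3 - <<'E'
from h import *
go([*hw(-49.5,39.5),200],90+np.degrees(TH))
E
```

```text
time: 0.77
eef_pos: [382.9, -254.7, 242.1]
tcp_rot: [-3.097, 0.528, 0.0]
contact_force: [1.3, -1.2, 0.9]
grip_width: 85.2
t 0.77 pos [ 382.9 -254.7  242.1] shift [ 1.583 -8.503  1.053] turn [-3.0000e-03  1.0000e-03 -1.6027e+01] F [ 1.3 -1.2  0.9] w 85.2 q [-0.76  0.09 -0.23  1.25 -0.    1.15]
```

```bash
python3 -m inch '[[[0.1,-0.8,0],[0,0,-1],85],[[0.3,-1.6,0],[0,0,-2],85],[[0.5,-2.4,0],[0,0,-3],85],[[0.7,-3.2,0],[0,0,-4],85],[[0.9,-4,0],[0,0,-5],85],[[1.1,-4.8,0],[0,0,-6],85],[[1.2,-5.6,0],[0,0,-7],85],[[1.3,-6.4,0],[0,0,-8],85]]'
python3 - <<'E'
from h import *
go([*hw(-49.5,39.5),200],90+np.degrees(TH))
E
```

```text
time: 1.43
eef_pos: [517.9, -31.3, 241.8]
tcp_rot: [-3.043, -0.778, 0.001]
contact_force: [0.8, -0.7, -0.1]
grip_width: 84.8
t 1.43 pos [517.9 -31.3 241.8] shift [ 1.74  -1.23   1.045] turn [-5.000e-03  4.000e-03 -8.021e+00] F [ 0.8 -0.7 -0.1] w 84.8 q [-0.22  0.2  -0.1   1.27 -0.    0.85]
```

```bash
python3 -m inch '[[[0.3,-0.2,0.1],[0,0,-1],85],[[0.6,-0.4,0.2],[0,0,-2],85],[[0.9,-0.6,0.4],[0,0,-3],85],[[1.2,-0.8,0.6],[0,0,-4],85],[[1.5,-1,0.8],[0,0,-5],85],[[1.7,-1.23,0.9],[0,0,-6],85],[[1.74,-1.23,1],[0,0,-7],85],[[1.74,-1.23,1],[0,0,-8],85]]'
python3 - <<'E'
from h import *
go([*hw(-49.5,39.5),106],90+np.degrees(TH))
for n in('top','scene'):
    im=env.camera(n);cv2.imwrite(f'pics/{n}1.png',im)
crop(cv2.imread('pics/scene1.png'),190,130,130,110,5.5,'pics/s1c.png')
E
```

```text
time: 2.1
eef_pos: [554.7, 44.4, 200.6]
tcp_rot: [-2.461, -1.95, 0.003]
contact_force: [-0.0, 0.3, -0.4]
grip_width: 85.4
t 2.1 pos [554.7  44.4 200.6] shift [0.025 0.015 2.366] turn [-0.025  0.004 -0.008] F [-0.   0.3 -0.4] w 85.4 q [-0.06  0.29 -0.08  1.2   0.    0.17]
```

View pics/s1c.png

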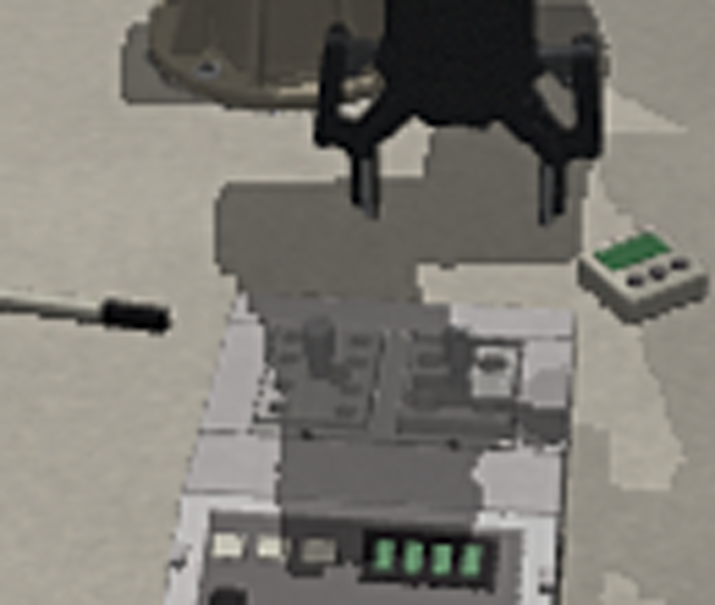

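View pics/top1.png

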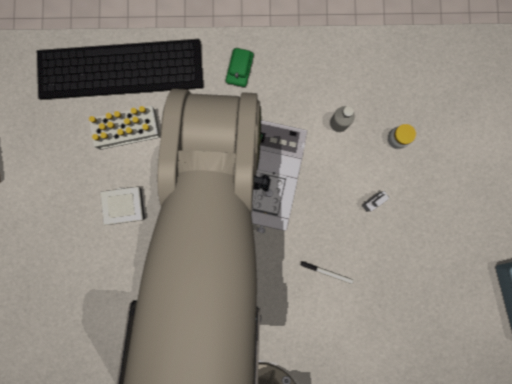

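Top and scene views: the open jaws straddle the short block's knob (scene crop x≈458, midway between fingertips at 365 and 552). Descending.

```bash
python3 -m inch '[[[0.02,0.01,0.4],[0,0,0],85],[[0.02,0.01,0.8],[0,0,0],85],[[0.02,0.01,1.2],[0,0,0],85],[[0.02,0.01,1.6],[0,0,0],85],[[0.02,0.01,1.9],[0,0,0],85],[[0.02,0.01,2.2],[0,0,0],85],[[0.02,0.01,2.37],[0,0,0],85],[[0.02,0.01,2.37],[0,0,0],85]]'
python3 -m inch '[[[0,0,0],[0,0,0],20],[[0,0,0],[0,0,0],0],[[0,0,0],[0,0,0],0],[[0,0,0],[0,0,0],0],[[0,0,0],[0,0,0],0],[[0,0,0],[0,0,0],0],[[0,0,0],[0,0,0],0],[[0,0,0],[0,0,0],0]]'
python3 - <<'E'
from h import *
go([*hw(-39,39.5),107],90+np.degrees(TH))
crop(env.camera('scene'),190,130,130,110,5.5,'pics/s2c.png')
E
```

```text
time: 2.87
eef_pos: [554.7, 44.0, 105.9]
tcp_rot: [-2.47, -1.938, 0.004]
contact_force: [-0.6, 0.4, 0.2]
grip_width: 85.1
time: 3.53
eef_pos: [556.3, 44.3, 108.1]
tcp_rot: [2.468, 1.942, 0.002]
contact_force: [-0.2, 2.0, 5.3]
grip_width: 16.1
t 3.53 pos [556.3  44.3 108.1] shift [0.018 0.233 0.028] turn [ 0.01  -0.005 -0.07 ] F [-0.2  2.   5.3] w 16.1 q [-0.06  0.36 -0.23  0.98  0.    0.17]
```

View pics/s2c.png

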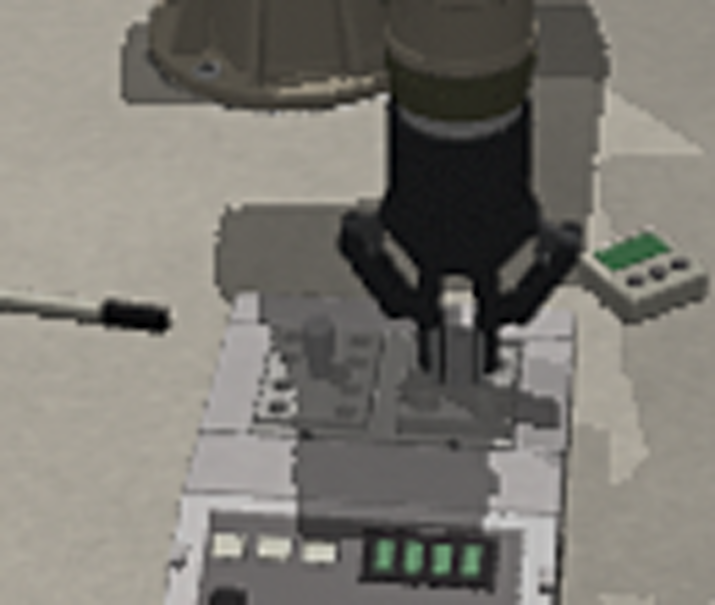

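```bash
python3 -m inch '[[[0,0,0],[0,0,0],0],[[0,0,0],[0,0,0],0],[[0,0,0],[0,0,0],0],[[0,0,0],[0,0,0],0],[[0,0,0],[0,0,0],0],[[0,0,0],[0,0,0],0],[[0,0,0],[0,0,0],0],[[0,0,0],[0,0,0],0]]'
python3 - <<'E'
from h import *
go([*hw(-39,39.5),107],90+np.degrees(TH))
print(env.state()['wrist_torque'])
E
```

```text
time: 4.25
eef_pos: [556.3, 44.3, 108.1]
tcp_rot: [2.468, 1.943, 0.002]
contact_force: [-0.2, 1.8, 5.9]
grip_width: 16.0
t 4.25 pos [556.3  44.3 108.1] shift [0.018 0.233 0.028] turn [ 0.01  -0.005 -0.07 ] F [-0.2  1.8  5.9] w 16.0 q [-0.06  0.36 -0.23  0.98  0.    0.17]
[ 0.27580872  0.15670644 -0.04908592]
```

```bash
python3 -m inch '[[[0,0,-0.02],[0,0,0],0],[[0,0,-0.04],[0,0,0],0],[[0,0,-0.06],[0,0,0],0],[[0,0,-0.08],[0,0,0],0],[[0,0,-0.08],[0,0,0],0],[[0,0,-0.08],[0,0,0],0],[[0,0,-0.08],[0,0,0],0],[[0,0,-0.08],[0,0,0],0]]'
```

```text
time: 4.92
eef_pos: [555.8, 44.1, 110.5]
tcp_rot: [-2.469, -1.942, 0.001]
contact_force: [-0.5, 0.1, -4.3]
grip_width: 15.9
```

```bash
python3 -m inch '[[[0,0.03,0],[0,0,0],0],[[0,0.06,0],[0,0,0],0],[[0,0.09,0],[0,0,0],0],[[0,0.12,0],[0,0,0],0],[[0,0.15,0],[0,0,0],0],[[0,0.18,0],[0,0,0],0],[[0,0.2,0],[0,0,0],0],[[0,0.2,0],[0,0,0],0]]'
```

```text
time: 5.58
eef_pos: [563.9, 42.2, 110.7]
tcp_rot: [2.469, 1.942, 0.0]
contact_force: [0.7, -0.4, -4.0]
grip_width: 16.2
```

```bash
python3 -m inch '[[[0,0.02,0],[0,0,0],0],[[0,0.04,0],[0,0,0],0],[[0,0.06,0],[0,0,0],0],[[0,0.08,0],[0,0,0],0],[[0,0.1,0],[0,0,0],0],[[0,0.12,0],[0,0,0],0],[[0,0.12,0],[0,0,0],0],[[0,0.12,0],[0,0,0],0]]'
python3 - <<'E'
from h import *
go([*hw(-39,39.5),107],90+np.degrees(TH))
crop(env.camera('scene'),190,130,130,110,5.5,'pics/s3c.png')
E
```

```text
time: 6.25
eef_pos: [567.5, 41.3, 110.6]
tcp_rot: [-2.468, -1.942, 0.002]
contact_force: [-4.8, 0.6, -1.9]
grip_width: 16.0
t 6.25 pos [567.5  41.3 110.6] shift [ 0.026 -0.056  0.089] turn [-0.015  0.002 -0.07 ] F [-4.8  0.6 -1.9] w 16.0 q [-0.07  0.37 -0.2   1.    0.    0.17]
```

View pics/s3c.png

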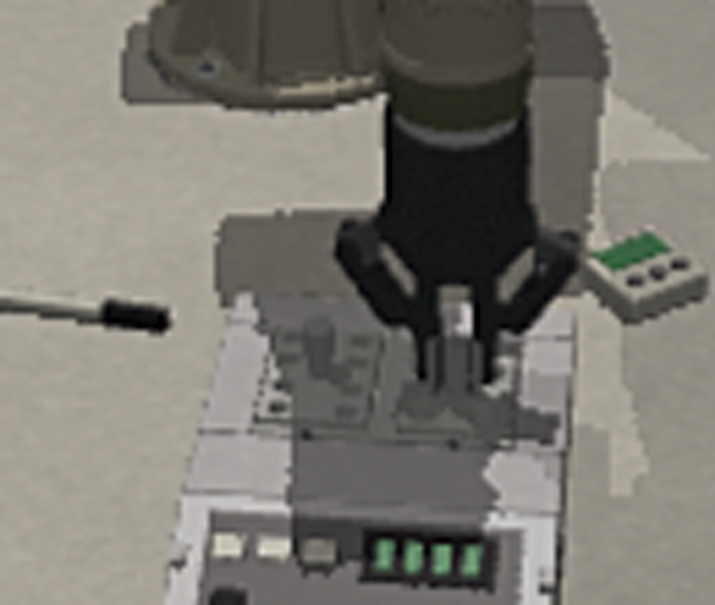

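Wall contact felt (−4.8 N) after about 12 mm of travel. Next I'll back off slightly and feel the side walls, to centre the well in y for inserting the spacer.

```bash
python3 -m inch '[[[0,-0.05,0],[0,0,0],0],[[0,-0.05,0],[0,0,0],0],[[0.03,-0.05,0],[0,0,0],0],[[0.06,-0.05,0],[0,0,0],0],[[0.09,-0.05,0],[0,0,0],0],[[0.1,-0.05,0],[0,0,0],0],[[0.1,-0.05,0],[0,0,0],0],[[0.1,-0.05,0],[0,0,0],0]]'
```

```text
time: 6.97
eef_pos: [567.7, 44.8, 110.8]
tcp_rot: [2.468, 1.941, -0.001]
contact_force: [1.0, -3.8, -2.9]
grip_width: 15.8
```

```bash
python3 -m inch '[[[-0.04,0,0],[0,0,0],0],[[-0.08,0,0],[0,0,0],0],[[-0.12,0,0],[0,0,0],0],[[-0.16,0,0],[0,0,0],0],[[-0.2,0,0],[0,0,0],0],[[-0.2,0,0],[0,0,0],0],[[-0.2,0,0],[0,0,0],0],[[-0.2,0,0],[0,0,0],0]]'
```

```text
time: 7.63
eef_pos: [565.9, 40.4, 111.0]
tcp_rot: [-2.464, -1.943, -0.007]
contact_force: [0.6, 9.7, -3.7]
grip_width: 16.1
```

```bash
python3 -m inch '[[[0.07,0,0],[0,0,0],0],[[0.135,0,0],[0,0,0],0],[[0.135,0.05,0],[0,0,0],0],[[0.135,0.1,0],[0,0,0],0],[[0.135,0.12,0],[0,0,0],0],[[0.135,0.12,0],[0,0,0],0],[[0.135,0.12,0],[0,0,0],0],[[0.135,0.12,0],[0,0,0],0]]'
```

```text
time: 8.3
eef_pos: [568.2, 42.7, 110.2]
tcp_rot: [-2.464, -1.94, 0.006]
contact_force: [-8.0, 3.6, 1.3]
grip_width: 16.1
```

```bash
python3 -m inch '[[[0,0,0.02],[0,0,0],0],[[0,0,0.04],[0,0,0],0],[[0,0,0.05],[0,0,0],0],[[0,0,0.05],[0,0,0],0],[[0,0,0.05],[0,0,0],0],[[0,0,0.05],[0,0,0],0],[[0,0,0.05],[0,0,0],0],[[0,0,0.05],[0,0,0],0]]'
python3 - <<'E'
from h import *
print(hw(-39,40))
go([*hw(-39,40),107],90+np.degrees(TH))
E
```

```text
time: 8.97
eef_pos: [568.1, 42.6, 108.6]
tcp_rot: [-2.465, -1.94, 0.006]
contact_force: [-9.3, 3.2, 3.2]
grip_width: 16.4
[565.64611154  43.33777922]
t 8.97 pos [568.1  42.6 108.6] shift [ 0.005 -0.063  0.041] turn [-0.06  -0.001 -0.067] F [-9.3  3.2  3.2] w 16.4 q [-0.07  0.38 -0.19  1.    0.    0.17]
```

```bash
python3 -m inch '[[[0,-0.05,0],[0,0,0],30],[[0,-0.05,0],[0,0,0],85],[[0,-0.05,0],[0,0,0],85],[[0,-0.05,0],[0,0,0],85],[[0,-0.05,-0.3],[0,0,0],85],[[0,-0.05,-0.7],[0,0,0],85],[[0,-0.05,-1.1],[0,0,0.8],85],[[0,-0.05,-1.2],[0,0,1.8],85]]'
```

```text
time: 9.63
eef_pos: [571.4, 41.9, 159.6]
tcp_rot: [2.642, 1.694, 0.006]
contact_force: [0.1, -0.1, 0.5]
grip_width: 85.1
```

```bash
python3 -m inch '[[[0,0,0],[0,0,1],85],[[0,0,0],[0,0,2],85],[[0,0,0],[0,0,3],85],[[0,0,0],[0,0,4],85],[[0,0,0],[0,0,5],85],[[0,0,0],[0,0,6],85],[[0,0,0],[0,0,7],85],[[0,0,0],[0,0,8],85]]'
python3 - <<'E'
from h import *
go([567,43,108],np.degrees(TH))
E
```

```text
time: 10.3
eef_pos: [570.1, 42.0, 157.0]
tcp_rot: [3.105, 0.472, 0.002]
contact_force: [-0.0, 1.0, 0.3]
grip_width: 84.9
t 10.3 pos [570.1  42.  157. ] shift [-0.068 -0.048  1.224] turn [ 4.000e-03 -1.100e-02  5.076e+00] F [-0.   1.   0.3] w 84.9 q [-0.07  0.34 -0.12  1.1  -0.    1.2 ]
```

```bash
python3 -m inch '[[[-0.03,-0.02,0],[0,0,1],85],[[-0.07,-0.05,0],[0,0,2],85],[[-0.07,-0.05,0],[0,0,3],85],[[-0.07,-0.05,0],[0,0,4],85],[[-0.07,-0.05,0],[0,0,5.07],85],[[-0.07,-0.05,0.3],[0,0,5.07],85],[[-0.07,-0.05,0.7],[0,0,5.07],85],[[-0.07,-0.05,0.9],[0,0,5.07],85]]'
```

```text
time: 10.97
eef_pos: [566.2, 43.1, 119.6]
tcp_rot: [3.122, -0.351, -0.0]
contact_force: [0.0, 0.1, -0.4]
grip_width: 85.0
```

```bash
python3 -m inch '[[[0,0,0.2],[0,0,0],85],[[0,0,0.25],[0,0,0],50],[[0,0,0.25],[0,0,0],0],[[0,0,0.25],[0,0,0],0],[[0,0,0.25],[0,0,0],0],[[0,0,0.25],[0,0,0],0],[[0,0,0.25],[0,0,0],0],[[0,0,0.25],[0,0,0],0]]'
python3 - <<'E'
from h import *
go([567,43,108],np.degrees(TH))
E
```

```text
time: 11.63
eef_pos: [564.9, 43.7, 111.3]
tcp_rot: [-3.122, 0.35, 0.003]
contact_force: [-4.8, 1.2, 5.6]
grip_width: 16.1
t 11.63 pos [564.9  43.7 111.3] shift [0.056 0.006 0.082] turn [-0.001  0.019  0.062] F [-4.8  1.2  5.6] w 16.1 q [-0.06  0.37 -0.2   1.    0.    1.73]
```

```bash
python3 -m inch '[[[-0.05,0,0],[0,0,0],40],[[-0.05,0,0],[0,0,0],85],[[-0.05,0,0],[0,0,0],85],[[-0.05,0,0],[0,0,0],85],[[-0.05,0,-0.6],[0,0,0],85],[[-0.05,0,-1.4],[0,0,0],85],[[-0.05,0,-2.2],[0,0,0],85],[[-0.05,0,-2.6],[0,0,0],85]]'
python3 - <<'E'
from h import *
go([518,-302.5,150],35)
im=env.camera('top');cv2.imwrite('pics/top2.png',im);crop(im,205,140,110,100,5.5,'pics/t2c.png')
E
```

```text
time: 12.3
eef_pos: [565.8, 43.6, 218.6]
tcp_rot: [-3.122, 0.351, -0.008]
contact_force: [1.2, -0.3, 0.0]
grip_width: 84.9
t 12.3 pos [565.8  43.6 218.6] shift [0.749 8.704 1.713] turn [ 0.013 -0.047 -7.972] F [ 1.2 -0.3  0. ] w 84.9 q [-0.06  0.3  -0.03  1.24 -0.    1.73]
```

View pics/t2c.png

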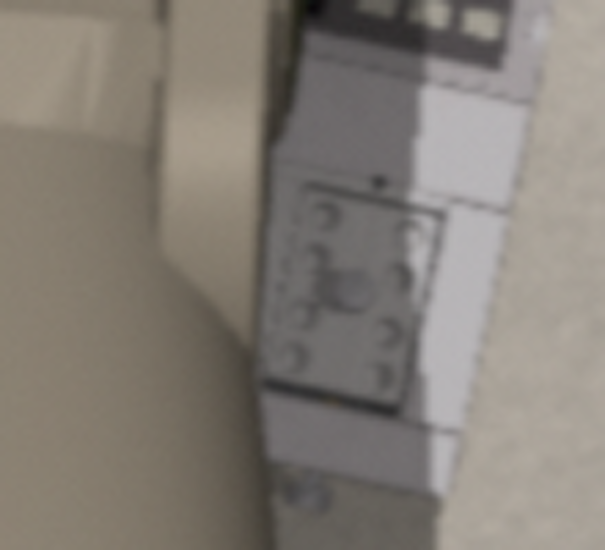

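The long block is in its place; the short well is hidden behind the arm. Moving to the spacer.

```bash
python3 -m inch '[[[0.1,1,0],[0,0,-1],85],[[0.2,2,0],[0,0,-2],85],[[0.3,3,0],[0,0,-3],85],[[0.4,4,0],[0,0,-4],85],[[0.5,5,0],[0,0,-5],85],[[0.6,6,0],[0,0,-6],85],[[0.7,7,0],[0,0,-7],85],[[0.75,8,0],[0,0,-8],85]]'
python3 - <<'E'
from h import *
im=env.camera('top');cv2.imwrite('pics/top3.png',im);crop(im,205,110,200,140,4,'pics/t3c.png')
go([518,-302.5,150],35)
E
```

```text
time: 13.02
eef_pos: [522.1, -277.0, 214.5]
tcp_rot: [2.992, 0.957, 0.001]
contact_force: [0.7, -0.4, -0.5]
grip_width: 84.9
t 13.07 pos [ 521.1 -284.4  214.1] shift [-0.32   0.317  1.605] turn [0.042 0.029 0.084] F [ 0.9 -5.3  0.4] w 85.3 q [-0.63  0.36  0.04  1.25 -0.    0.32]
```

View pics/t3c.png

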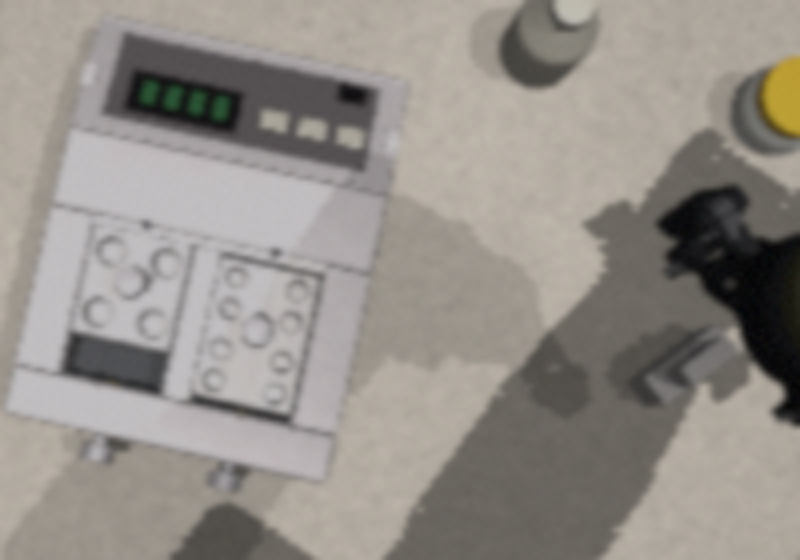

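The short block is flush with the probe wall and a dark gap of about 28 mm is open behind it, around crop (115,360). The spacer lies under the gripper.

```bash
python3 -m inch '[[[-0.1,0.1,0],[0,0,0],85],[[-0.1,0.1,0],[0,0,0],85],[[-0.1,0.1,0.2],[0,0,0],85],[[-0.1,0.1,0.5],[0,0,0],85],[[-0.1,0.1,0.9],[0,0,0],85],[[-0.1,0.1,1.3],[0,0,0],85],[[-0.1,0.1,1.3],[0,0,0],85],[[-0.1,0.1,1.3],[0,0,0],85]]'
python3 - <<'E'
from h import *
go([518,-302.5,66],35)
crop(env.camera('scene'),120,140,100,100,6,'pics/s4c.png')
crop(env.camera('top'),320,140,100,100,6,'pics/t4c.png')
E
```

```text
time: 13.73
eef_pos: [521.2, -278.2, 161.7]
tcp_rot: [-2.992, -0.951, 0.002]
contact_force: [-0.2, 0.0, 1.6]
grip_width: 84.9
t 13.73 pos [ 521.2 -278.2  161.7] shift [-0.414  0.457  2.392] turn [-0.025  0.007  0.048] F [-0.2  0.   1.6] w 84.9 q [-0.63  0.38 -0.06  1.14  0.    0.33]
```

View pics/s4c.png

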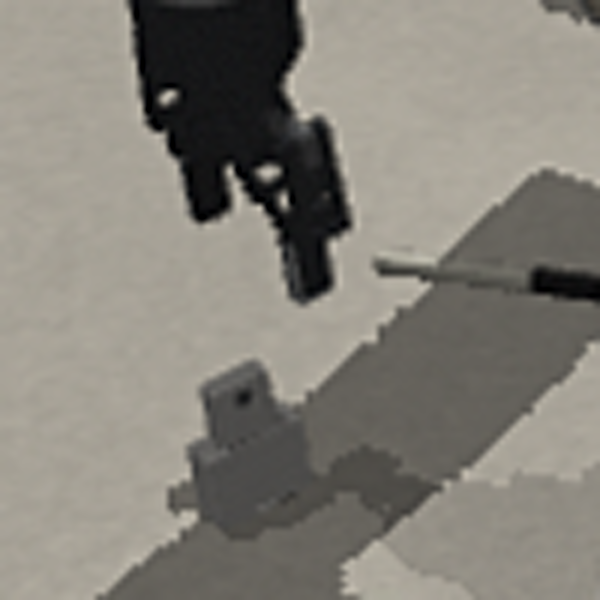

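View pics/t4c.png

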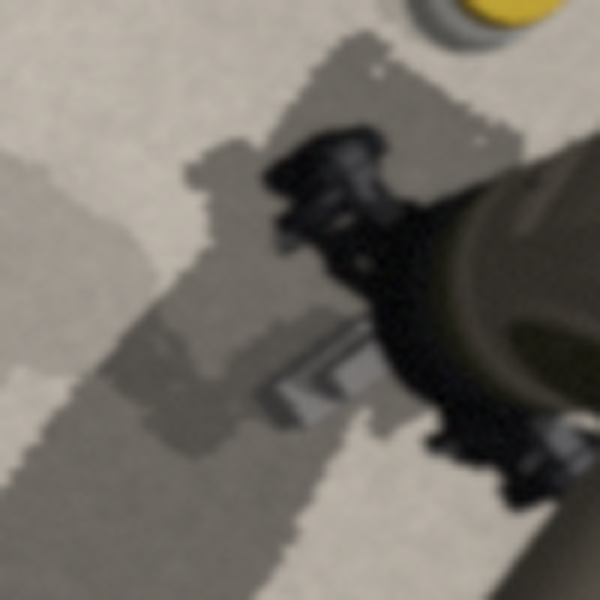

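```bash
python3 -m inch '[[[-0.2,0.2,0],[0,0,0],85],[[-0.41,0.46,0.2],[0,0,0],85],[[-0.41,0.46,0.5],[0,0,0],85],[[-0.41,0.46,0.8],[0,0,0],85],[[-0.41,0.46,1.1],[0,0,0],85],[[-0.41,0.46,1.3],[0,0,0],85],[[-0.41,0.46,1.3],[0,0,0],85],[[-0.41,0.46,1.3],[0,0,0],85]]'
python3 - <<'E'
from h import *
go([518,-302.5,66],35)
crop(env.camera('scene'),120,140,100,100,6,'pics/s5c.png')
E
```

```text
time: 14.5
eef_pos: [518.3, -305.6, 110.4]
tcp_rot: [-2.995, -0.948, 0.001]
contact_force: [-0.0, 0.3, 0.6]
grip_width: 85.4
t 14.5 pos [ 518.3 -305.6  110.4] shift [ 0.039 -0.068  1.109] turn [-0.005  0.003  0.021] F [-0.   0.3  0.6] w 85.4 q [-0.67  0.43 -0.11  1.03 -0.    0.29]
```

View pics/s5c.png

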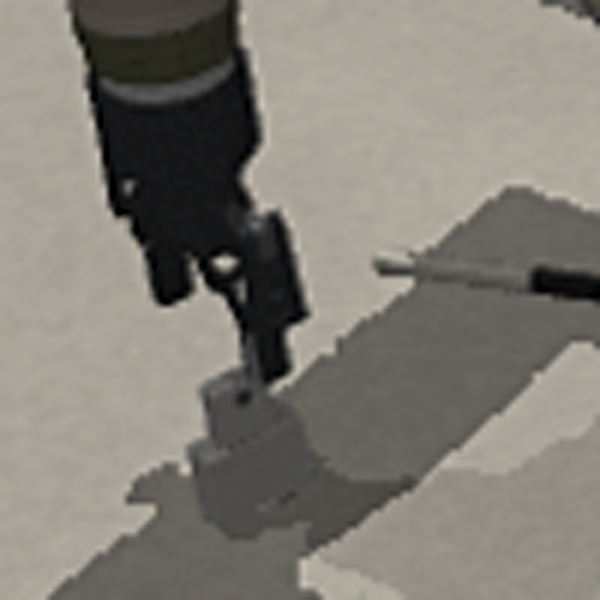

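```bash
python3 -m inch '[[[0.04,-0.07,0.2],[0,0,0],85],[[0.04,-0.07,0.5],[0,0,0],85],[[0.04,-0.07,0.8],[0,0,0],85],[[0.04,-0.07,1.05],[0,0,0],85],[[0.04,-0.07,1.11],[0,0,0],85],[[0.04,-0.07,1.11],[0,0,0],85],[[0.04,-0.07,1.11],[0,0,0],85],[[0.04,-0.07,1.11],[0,0,0],85]]'
python3 -m inch '[[[0,0,0],[0,0,0],50],[[0,0,0],[0,0,0],30],[[0,0,0],[0,0,0],0],[[0,0,0],[0,0,0],0],[[0,0,0],[0,0,0],0],[[0,0,0],[0,0,0],0],[[0,0,0],[0,0,0],0],[[0,0,0],[0,0,0],0]]'
python3 - <<'E'
from h import *
go([518,-302.5,66],35)
crop(env.camera('scene'),120,140,100,100,6,'pics/s6c.png')
crop(env.camera('top'),320,140,100,100,6,'pics/t6c.png')
E
```

```text
time: 15.22
eef_pos: [518.9, -302.1, 67.0]
tcp_rot: [2.994, 0.949, 0.001]
contact_force: [0.7, -0.1, -0.6]
grip_width: 85.0
time: 15.88
eef_pos: [518.3, -301.8, 66.3]
tcp_rot: [2.995, 0.949, -0.0]
contact_force: [0.3, 0.4, 1.1]
grip_width: 13.1
t 15.88 pos [ 518.3 -301.8   66.3] shift [-0.015  0.01   0.008] turn [0.001 0.003 0.028] F [0.3 0.4 1.1] w 13.1 q [-0.66  0.47 -0.18  0.93 -0.    0.3 ]
```

View pics/s6c.png

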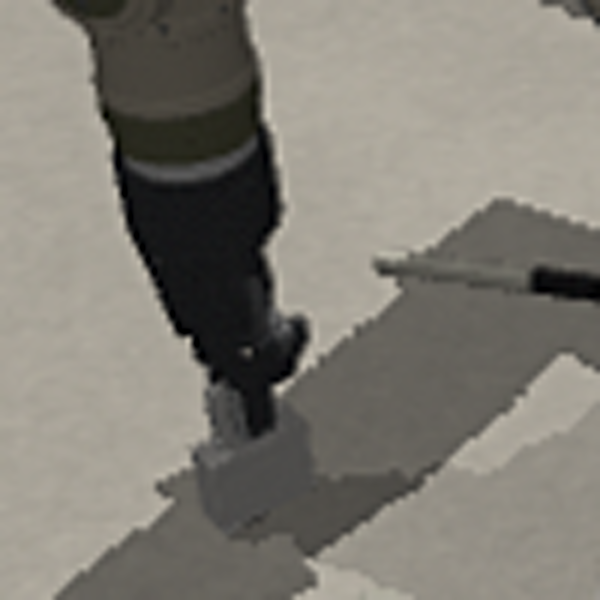

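View pics/t6c.png

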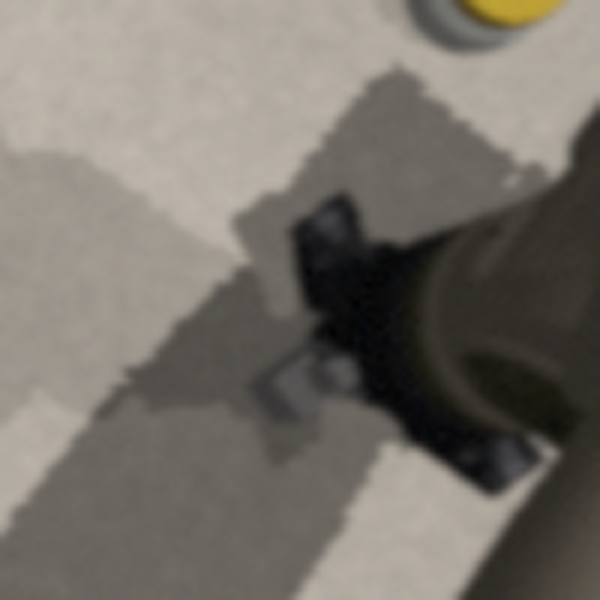

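```bash
python3 -m inch '[[[0,0,-0.3],[0,0,0],0],[[0,0,-0.7],[0,0,0],0],[[0,0,-1.2],[0,0,0],0],[[0,0,-1.8],[0,0,0],0],[[0,0,-2.4],[0,0,0],0],[[0,0,-3],[0,0,0],0],[[0,0,-3.6],[0,0,0.5],0],[[0,0,-3.8],[0,0,1],0]]'
python3 - <<'E'
from h import *
go([519.2,54.1,215],np.degrees(TH))
E
```

```text
time: 16.65
eef_pos: [519.4, -302.4, 221.9]
tcp_rot: [3.038, 0.787, 0.005]
contact_force: [0.7, -0.1, -1.8]
grip_width: 12.9
t 16.65 pos [ 519.4 -302.4  221.9] shift [ 4.321 -7.795  0.149] turn [ 0.031 -0.033  7.036] F [ 0.7 -0.1 -1.8] w 12.9 q [-0.66  0.37  0.07  1.27  0.    0.4 ]
```

```bash
python3 -m inch '[[[0.4,-0.7,0],[0,0,1],0],[[0.8,-1.4,0],[0,0,2],0],[[1.2,-2.1,0],[0,0,3],0],[[1.6,-2.9,0],[0,0,4],0],[[2,-3.7,0],[0,0,5],0],[[2.4,-4.5,0],[0,0,6],0],[[2.8,-5.2,0],[0,0,7.05],0],[[3,-5.5,0],[0,0,7.05],0]]'
python3 -m inch '[[[0,0,0],[0,0,0],0],[[0,0,0],[0,0,0],0],[[0,0,0],[0,0,0],0],[[0,0,0],[0,0,0],0],[[0,0,0],[0,0,0],0],[[0,0,0],[0,0,0],0],[[0,0,0],[0,0,0],0],[[0,0,0],[0,0,0],0]]'
python3 - <<'E'
from h import *
im=env.camera('scene');cv2.imwrite('pics/scene7.png',im);crop(im,130,80,130,110,6,'pics/s7c.png')
im=env.camera('top');cv2.imwrite('pics/top7.png',im);crop(im,205,110,200,140,4,'pics/t7c.png')
go([519.2,54.1,215],np.degrees(TH))
E
```

```text
time: 17.32
eef_pos: [514.6, -47.3, 218.0]
tcp_rot: [-3.119, 0.362, 0.003]
contact_force: [0.1, -0.3, -2.9]
grip_width: 12.7
time: 17.98
eef_pos: [515.9, -51.7, 218.2]
tcp_rot: [3.121, -0.361, -0.0]
contact_force: [0.6, 0.0, -1.7]
grip_width: 13.2
t 18.08 pos [515.9 -51.4 218.2] shift [-0.52  -2.588  0.081] turn [0.001 0.    0.004] F [ 0.  0. -2.] w 13.2 q [-0.25  0.21 -0.15  1.21 -0.    1.55]
```

View pics/s7c.png

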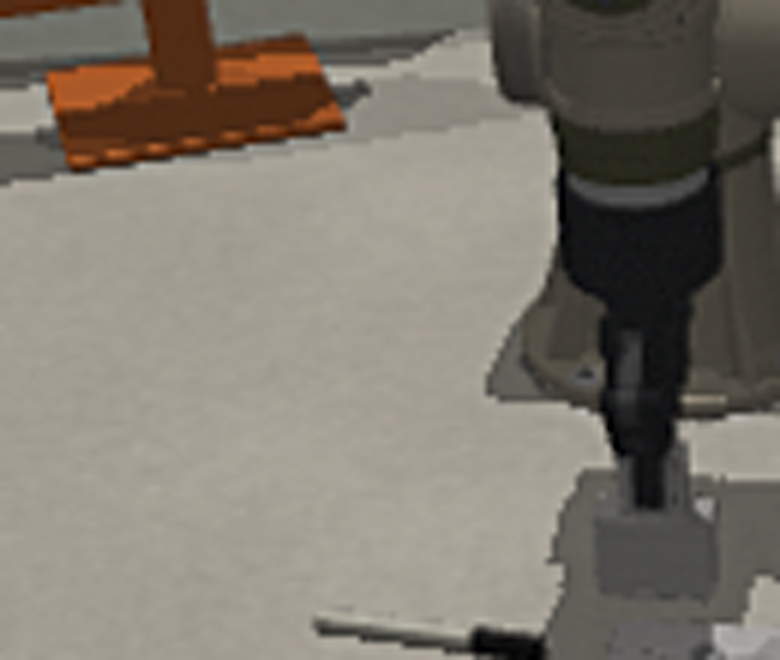

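View pics/t7c.png

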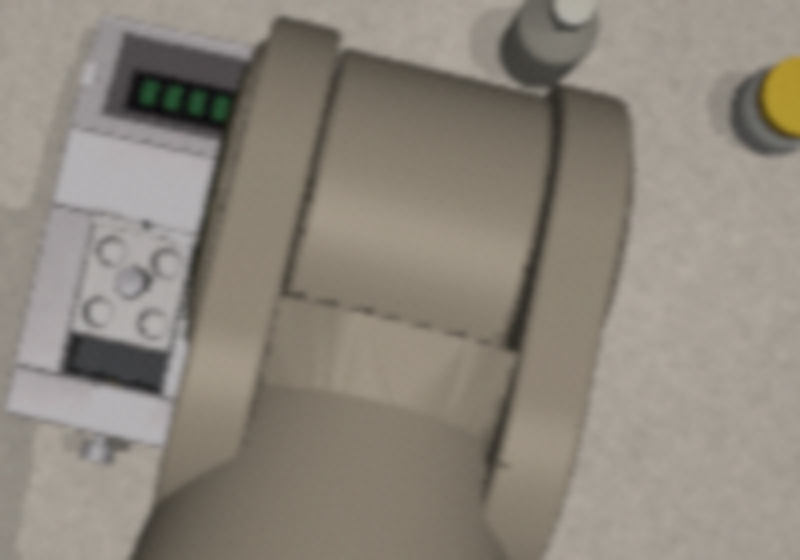

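Run:
```python
from h import *
s=env.state();P=s['eef_pos'];c,si=np.cos(TH),np.sin(TH)
def pt(x,y,z): return (P[0]+c*x-si*y,P[1]+si*x+c*y,P[2]+z)
L=[pt(11,29,-16.3),pt(11,-29,-16.3),pt(11,29,-66.3),pt(11,-29,-66.3),pt(20,11,-11),pt(20,-11,-11)]
print(((proj('scene',L)-[130,80]+.5)*6-.5).round(1))
im=cv2.imread('pics/scene7.png')
crop(im,222,145,35,40,16,'pics/s7d.png')
print(((proj('scene',L)-[222,145]+.5)*16-.5).round(0))
```

```text
[[708.5 522.5]
 [590.9 516.8]
 [711.7 605.9]
 [596.8 599.9]
 [668.8 521.9]
 [623.9 519.8]]
[[418. 354.]
 [105. 339.]
 [427. 576.]
 [120. 561.]
 [312. 353.]
 [192. 347.]]
```

View pics/s7d.png

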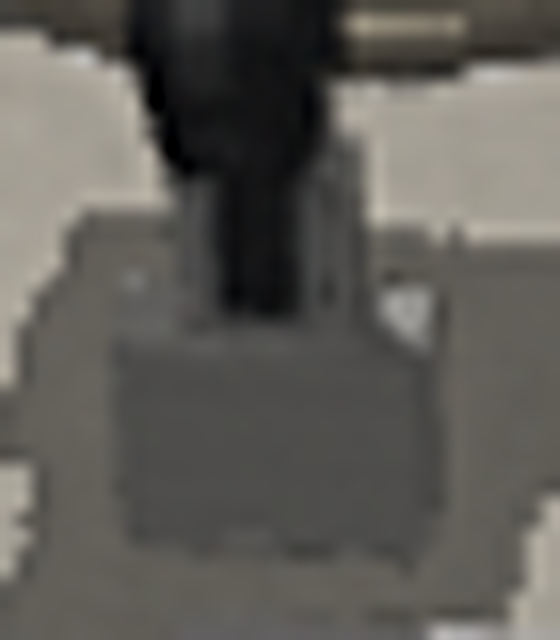

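The plate hangs level in the grip, edges at crop x≈118–425. It sits centred on the fingers within about 0.5 mm, once the camera bias seen on the finger itself is allowed for.

```bash
python3 -m inch '[[[-0.1,-0.5,0],[0,0,0],0],[[-0.2,-1,0],[0,0,0],0],[[-0.3,-1.5,0],[0,0,0],0],[[-0.4,-2,0],[0,0,0],0],[[-0.5,-2.4,0],[0,0,0],0],[[-0.52,-2.58,0],[0,0,0],0],[[-0.52,-2.58,0],[0,0,0],0],[[-0.52,-2.58,0],[0,0,0],0]]'
python3 - <<'E'
from h import *
go([519.1,53.6,156],np.degrees(TH))
E
```

```text
time: 18.75
eef_pos: [519.2, 53.9, 218.3]
tcp_rot: [3.121, -0.358, 0.0]
contact_force: [-0.5, -0.7, -1.9]
grip_width: 13.2
t 18.75 pos [519.2  53.9 218.3] shift [-0.     0.007  1.557] turn [ 0.006 -0.002  0.015] F [-0.5 -0.7 -1.9] w 13.2 q [-0.05  0.22 -0.14  1.21 -0.    1.75]
```

Lowering to about 4 mm above the deck for a look before entry.

```bash
python3 -m inch '[[[0,0.01,0.3],[0,0,0],0],[[0,0.01,0.6],[0,0,0],0],[[0,0.01,0.9],[0,0,0],0],[[0,0.01,1.2],[0,0,0],0],[[0,0.01,1.4],[0,0,0],0],[[0,0.01,1.52],[0,0,0],0],[[0,0.01,1.52],[0,0,0],0],[[0,0.01,1.52],[0,0,0],0]]'
python3 - <<'E'
from h import *
go([519.1,53.6,106.3],np.degrees(TH))
crop(env.camera('scene'),205,150,105,80,7.5,'pics/s8c.png')
E
```

```text
time: 19.42
eef_pos: [519.1, 53.2, 157.6]
tcp_rot: [3.121, -0.36, -0.0]
contact_force: [0.2, -0.0, -2.4]
grip_width: 13.5
t 19.42 pos [519.1  53.2 157.6] shift [-0.002 -0.01   1.283] turn [0.002 0.    0.002] F [ 0.2 -0.  -2.4] w 13.5 q [-0.05  0.25 -0.25  1.07 -0.    1.75]
```

View pics/s8c.png

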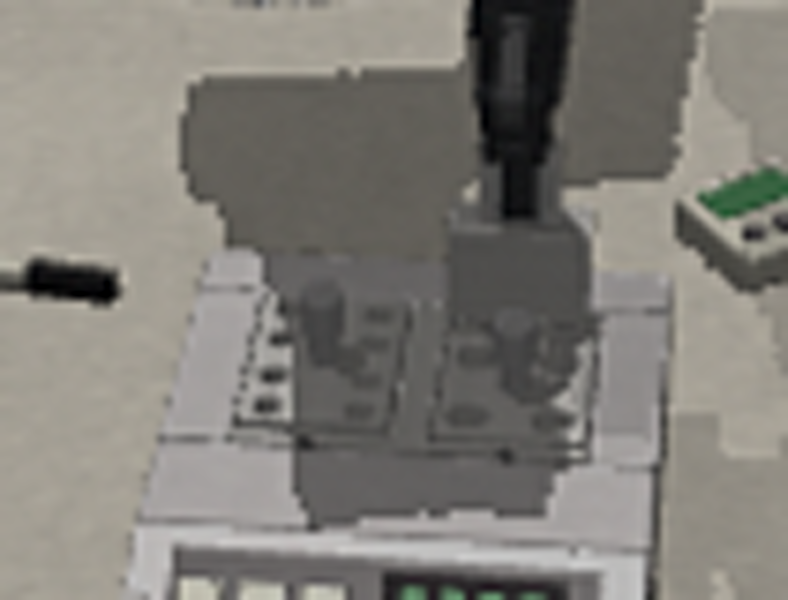

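The plate (crop x 447–588) sits over the well's gap behind the short block. Starting the entry.

```bash
python3 -m inch '[[[0,-0.01,0.05],[0,0,0],0],[[0,-0.01,0.1],[0,0,0],0],[[0,-0.01,0.15],[0,0,0],0],[[0,-0.01,0.2],[0,0,0],0],[[0,-0.01,0.25],[0,0,0],0],[[0,-0.01,0.3],[0,0,0],0],[[0,-0.01,0.35],[0,0,0],0],[[0,-0.01,0.35],[0,0,0],0]]'
```

```text
time: 20.13
eef_pos: [518.7, 54.1, 142.9]
tcp_rot: [3.121, -0.359, -0.001]
contact_force: [0.6, -0.0, -2.6]
grip_width: 13.2
```

```bash
python3 -m inch '[[[0,0,0.1],[0,0,0],0],[[0,0,0.2],[0,0,0],0],[[0,0,0.3],[0,0,0],0],[[0,0,0.4],[0,0,0],0],[[0,0,0.5],[0,0,0],0],[[0,0,0.6],[0,0,0],0],[[0,0,0.7],[0,0,0],0],[[0,0,0.75],[0,0,0],0]]'
```

```text
time: 20.8
eef_pos: [518.8, 54.1, 112.7]
tcp_rot: [3.121, -0.359, -0.001]
contact_force: [1.1, 0.5, -1.7]
grip_width: 13.0
```

```bash
python3 -m inch '[[[0,0,0.04],[0,0,0],0],[[0,0,0.08],[0,0,0],0],[[0,0,0.12],[0,0,0],0],[[0,0,0.15],[0,0,0],0],[[0,0,0.17],[0,0,0],0],[[0,0,0.18],[0,0,0],0],[[0,0,0.18],[0,0,0],0],[[0,0,0.18],[0,0,0],0]]'
```

```text
time: 21.47
eef_pos: [519.2, 54.0, 106.4]
tcp_rot: [3.121, -0.359, 0.0]
contact_force: [0.9, 0.1, -3.2]
grip_width: 12.4
```

```bash
python3 -m inch '[[[0,0,0.02],[0,0,0],0],[[0,0,0.04],[0,0,0],0],[[0,0,0.06],[0,0,0],0],[[0,0,0.06],[0,0,0],0],[[0,0,0.06],[0,0,0],0],[[0,0,0.06],[0,0,0],0],[[0,0,0.06],[0,0,0],0],[[0,0,0.06],[0,0,0],0]]'
```

```text
time: 22.13
eef_pos: [519.3, 54.0, 106.3]
tcp_rot: [3.121, -0.359, 0.003]
contact_force: [-5.1, -0.7, 14.9]
grip_width: 13.2
```

Floor contact at TCP z 106.3, as expected for fully down. Easing the down force and pushing toward the block.

```bash
python3 -m inch '[[[0,0,-0.05],[0,0,0],0],[[0.02,0,-0.05],[0,0,0],0],[[0.05,0,-0.05],[0,0,0],0],[[0.08,0,-0.05],[0,0,0],0],[[0.11,0,-0.05],[0,0,0],0],[[0.14,0,-0.05],[0,0,0],0],[[0.16,0,-0.05],[0,0,0],0],[[0.16,0,-0.05],[0,0,0],0]]'
```

```text
time: 22.8
eef_pos: [521.5, 53.5, 106.3]
tcp_rot: [-3.12, 0.358, 0.011]
contact_force: [-12.3, 2.0, 16.8]
grip_width: 13.4
```

```bash
python3 -m inch '[[[0.03,0,0],[0,0,0],0],[[0.06,0,0],[0,0,0],0],[[0.09,0,0],[0,0,0],0],[[0.12,0,0],[0,0,0],0],[[0.15,0,0],[0,0,0],0],[[0.15,0,0],[0,0,0],0],[[0.15,0,0],[0,0,0],0],[[0.15,0,0],[0,0,0],0]]'
```

```text
time: 23.47
eef_pos: [522.7, 53.2, 106.4]
tcp_rot: [-3.119, 0.357, 0.024]
contact_force: [-23.7, 4.2, 29.5]
grip_width: 13.2
```

```bash
python3 -m inch '[[[0,0,-0.03],[0,0,0],0],[[0,0,-0.06],[0,0,0],0],[[0,0,-0.09],[0,0,0],0],[[0,0,-0.1],[0,0,0],0],[[0,0,-0.1],[0,0,0],0],[[0,0,-0.1],[0,0,0],0],[[0,0,-0.1],[0,0,0],0],[[0,0,-0.1],[0,0,0],0]]'
```

```text
time: 24.13
eef_pos: [522.8, 53.3, 106.5]
tcp_rot: [-3.119, 0.357, 0.027]
contact_force: [-14.8, 6.3, 0.1]
grip_width: 13.3
```

```bash
python3 -m inch '[[[0.02,0,0],[0,0,0],0],[[0.02,0,0],[0,0,0],0],[[0.02,0,0],[0,0,0],0],[[0.02,0,0],[0,0,0],0],[[0.02,0,0],[0,0,0],0],[[0.02,0,0],[0,0,0],0],[[0.02,0,0],[0,0,0],0],[[0.02,0,0],[0,0,0],0]]'
python3 - <<'E'
from h import *
s=env.state();R=cv2.Rodrigues(s['tcp_rot'])[0];print('tilt',np.arccos(-R[2,2]),s['contact_force'],s['wrist_torque'],np.abs(s['dq']).max())
crop(env.camera('scene'),205,150,105,80,7.5,'pics/s9c.png')
im=env.camera('top');crop(im,205,110,200,140,4,'pics/t9c.png')
E
```

```text
time: 24.8
eef_pos: [522.8, 53.3, 106.5]
tcp_rot: [-3.119, 0.357, 0.029]
contact_force: [-17.6, 5.8, 1.7]
grip_width: 13.2
tilt 0.01878103355234114 [-17.59390968   5.84371644   1.67635114] [ 1.3416105   3.60697285 -0.18048796] 0.0021365268828422534
```

View pics/s9c.png

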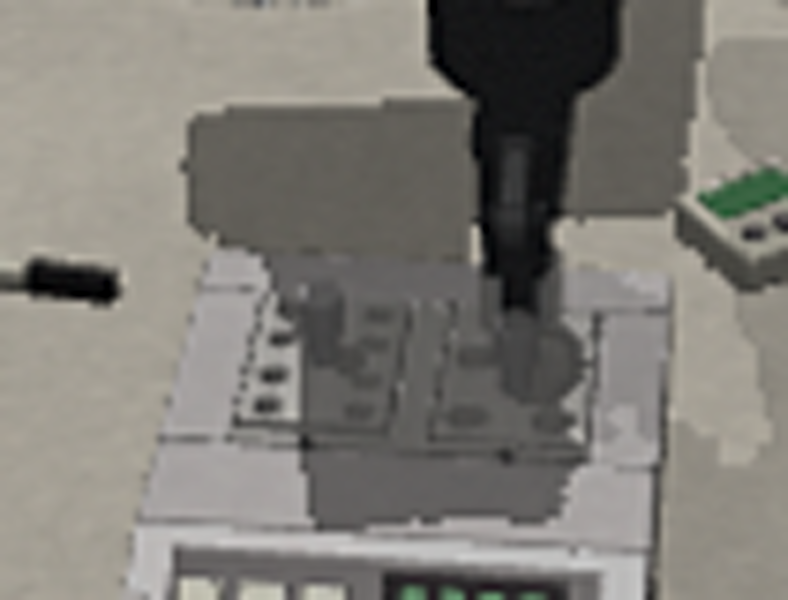

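View pics/t9c.png

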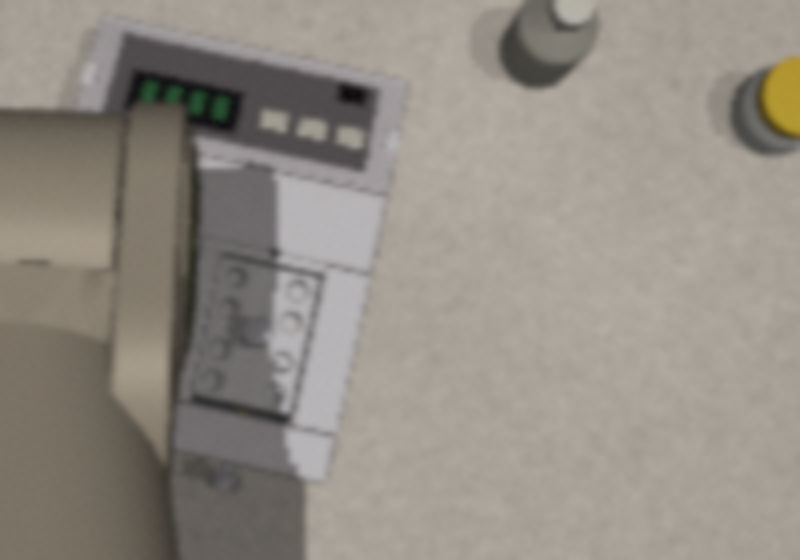

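```bash
python3 -m inch '[[[0.02,0,-0.01],[0,0,0],0],[[0.04,0,-0.02],[0,0,0],0],[[0.06,0,-0.02],[0,0,0],0],[[0.06,0,-0.02],[0,0,0],0],[[0.06,0,-0.02],[0,0,0],0],[[0.06,0,-0.02],[0,0,0],0],[[0.06,0,-0.02],[0,0,0],0],[[0.06,0,-0.02],[0,0,0],0]]'
python3 -m inch '[[[0,0,0],[0,0,0],0],[[0,0,0],[0,0,0],0],[[0,0,0],[0,0,0],0],[[0,0,0],[0,0,0],0],[[0,0,0],[0,0,0],0],[[0,0,0],[0,0,0],0],[[0,0,0],[0,0,0],0],[[0,0,0],[0,0,0],0]]'
```

```text
time: 25.57
eef_pos: [523.0, 53.3, 106.5]
tcp_rot: [-3.119, 0.356, 0.036]
contact_force: [-21.1, 6.6, 2.8]
grip_width: 13.1
time: 26.23
eef_pos: [523.0, 53.3, 106.5]
tcp_rot: [-3.119, 0.356, 0.036]
contact_force: [-21.4, 6.9, 2.6]
grip_width: 13.5
```

Run:
```python
from workcell import env
print(env.sign_off())
s=env.state();print(s['eef_pos'],s['contact_force'],s['grip_width'])
```

```text
the job is handed in; nothing more can be done
None
the job is handed in; nothing more can be done
```

The short block is flush against the probe wall, and I am holding the spacer plate behind it, fully down and pressed against the block. I handed the job in at about 26 s and kept the grip, so you can tighten the clamp screw.

**What I did**
- **Short block:** I took it by the knob with its weight eased, slid it about 12 mm until it met the wall, and pressed.
- **Well position:** I felt both side walls, then gripped the knob a second time, along the well, to get the well's exact position.
- **Spacer:** I picked it up by its tab, turned it to line up with the well, and lowered it into the gap. It went in without touching anything until it reached the floor.

**Last checks**
- **Depth:** the floor was felt at TCP z 106.3 mm, where I expected it, and the last reading was 106.5 mm.
- **Push:** it was steady at about 22 N against the block, with only about 3 N vertical. The tool was tilted about 0.02 rad shortly before the final push, and the plate is firmly gripped (13 mm opening on the 14 mm tab).
- **Spacing:** the tab is about 43 mm from the knob, against 44 mm expected, so the plate and block are in contact.
- **Long block:** it looked unmoved in the last pictures. I did not measure the bystanders again, but I felt no contact with any of them.

**Not confirmed or off**
- The arm hid the short well in the last top view, so "flush" rests on force and position readings plus an earlier picture.
- For a moment during pressing the downward force reached about 30 N, and I eased it off.
- Knob grips read 16 mm on the 18 mm knob, and the two cameras disagreed by up to 6 mm. For the well I relied on the contact measurements instead.

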